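# Switch the desk off for the night at the socket strip

### The job

Shut the desk down for the night with light fingertip presses on the socket strip's rocker switches: first switch off the speakers (the big square block adapter), so that they do not thump, then the audio interface (the round plug), then the desk lamp (the flat plug), each by pressing down the raised front half of the rocker straight in front of that plug until that half lies level. Leave the computer (the stepped plug with the narrow ribbed grip) switched on all the while. Press gently (well under 20 N), leave every plug seated in its socket, and do not disturb the other things on the desk.

Things in the scene. Friction and masses are not known exactly. Their poses are not given: they have to be found in the camera images.
- strip: white four-socket power strip fixed to the desk (z = 0), 110 (x) x 340 (y) x 38 mm high; origin under its middle. x runs from the front row of rocker switches (pivots at x = -33 mm) to the plugs (x = +21) and a grey cable duct on the back edge (x 55 to 99, 52 high). Four gangs 75 mm apart along y; each rocker works the plug straight behind it.
- switch1 (a point): pivot of rocker switch 1, at y = +112.5 mm on the strip, 42 mm above the desk. Grey rocker 21 mm wide (y), two 14 mm halves in a shallow V, each with a 1.2 mm ridge along its end. On: the half towards the plug (+x) is level at 42 mm, the front half (-x) slopes up to 48 mm at its end ridge. Off: the front half is level, its ridge at 43 mm. Black bezel at 40 mm.
- switch2 (a point): pivot of rocker switch 2, at y = +37.5 mm on the strip, 42 mm above the desk. Grey rocker 21 mm wide (y), two 14 mm halves in a shallow V, each with a 1.2 mm ridge along its end. On: the half towards the plug (+x) is level at 42 mm, the front half (-x) slopes up to 48 mm at its end ridge. Off: the front half is level, its ridge at 43 mm. Black bezel at 40 mm.
- switch3 (a point): pivot of rocker switch 3, at y = -37.5 mm on the strip, 42 mm above the desk. Grey rocker 21 mm wide (y), two 14 mm halves in a shallow V, each with a 1.2 mm ridge along its end. On: the half towards the plug (+x) is level at 42 mm, the front half (-x) slopes up to 48 mm at its end ridge. Off: the front half is level, its ridge at 43 mm. Black bezel at 40 mm.
- switch4 (a point): pivot of rocker switch 4, at y = -112.5 mm on the strip, 42 mm above the desk. Grey rocker 21 mm wide (y), two 14 mm halves in a shallow V, each with a 1.2 mm ridge along its end. On: the half towards the plug (+x) is level at 42 mm, the front half (-x) slopes up to 48 mm at its end ridge. Off: the front half is level, its ridge at 43 mm. Black bezel at 40 mm.
- rocker1 (a joint): angle of rocker 1: 0 = on (front half raised), 0.35 rad = off (front half level; its end ridge, 13 mm in front of the pivot, is then 5 mm lower). It stays wherever it is left, with no spring back: about 3 N on the end ridge moves it, then at level it meets its stop, and from 5 N on the whole sprung switch sinks by 1 mm for each further 5 N, up to 4 mm, and comes up again.
- rocker2 (a joint): angle of rocker 2: 0 = on (front half raised), 0.35 rad = off (front half level; its end ridge, 13 mm in front of the pivot, is then 5 mm lower). It stays wherever it is left, with no spring back: about 3 N on the end ridge moves it, then at level it meets its stop, and from 5 N on the whole sprung switch sinks by 1 mm for each further 5 N, up to 4 mm, and comes up again.
- rocker3 (a joint): angle of rocker 3: 0 = on (front half raised), 0.35 rad = off (front half level; its end ridge, 13 mm in front of the pivot, is then 5 mm lower). It stays wherever it is left, with no spring back: about 3 N on the end ridge moves it, then at level it meets its stop, and from 5 N on the whole sprung switch sinks by 1 mm for each further 5 N, up to 4 mm, and comes up again.
- rocker4 (a joint): angle of rocker 4: 0 = on (front half raised), 0.35 rad = off (front half level; its end ridge, 13 mm in front of the pivot, is then 5 mm lower). It stays wherever it is left, with no spring back: about 3 N on the end ridge moves it, then at level it meets its stop, and from 5 N on the whole sprung switch sinks by 1 mm for each further 5 N, up to 4 mm, and comes up again.
- plug_speakers: the speakers' plug: the biggest, a square-cornered block adapter 52 (x) x 56 (y) x 42 mm tall. Black; origin at the centre of its underside, on the strip's top 38 mm above the desk; axes as the strip. Seated in any of the four sockets; a pull of about 10 N would lift it out.
- plug_interface: the audio interface's plug: round, 48 dia x 30 mm tall. Black; origin at the centre of its underside, on the strip's top 38 mm above the desk; axes as the strip. Seated in any of the four sockets; a pull of about 10 N would lift it out.
- plug_lamp: the desk lamp's plug: a plain flat square, 50 x 50 x 12 mm tall. Black; origin at the centre of its underside, on the strip's top 38 mm above the desk; axes as the strip. Seated in any of the four sockets; a pull of about 10 N would lift it out.
- plug_computer: the computer's plug: a stepped ordinary plug, 50 x 50 x 11 mm base with a narrower ribbed grip 44 x 26 on top, 29 mm tall in all. Black; origin at the centre of its underside, on the strip's top 38 mm above the desk; axes as the strip. Seated in any of the four sockets; a pull of about 10 N would lift it out.
- lens: camera lens standing on its end, black, 66 dia x 68 tall mm, loose on the desk, not part of the job. Origin at the centre of its underside.
- earbud_case: white earbud case, 46 x 60 x 22 mm, loose on the desk, not part of the job. Origin at the centre of its underside.
- drive: flat aluminium external drive, 56 x 100 x 10 mm, loose on the desk, not part of the job. Origin at the centre of its underside.
- mouse: black computer mouse, 110 x 60 x 32 mm, loose on the desk, not part of the job. Origin at the centre of its underside.
- mug: white mug, 80 dia x 92 tall, handle to its own +y mm, loose on the desk, not part of the job. Origin at the centre of its underside.
- spray: small clear bottle with white cap, 44 dia x 110 tall mm, loose on the desk, not part of the job. Origin at the centre of its underside.
- tape: roll of clear tape lying flat, 84 dia x 19 mm, loose on the desk, not part of the job. Origin at the centre of its underside.

How it is judged:
On the way, in this order (a step that is already met when the one before it is completed fails the run):
1. the speakers' switch is off while the interface's and the lamp's are still on (((horizontal distance between plug_speakers and switch1 below 0.068 m and value of joint rocker1 above 0.25 rad) or (horizontal distance between plug_speakers and switch2 below 0.068 m and value of joint rocker2 above 0.25 rad) or (horizontal distance between plug_speakers and switch3 below 0.068 m and value of joint rocker3 above 0.25 rad) or (horizontal distance between plug_speakers and switch4 below 0.068 m and value of joint rocker4 above 0.25 rad)) and ((horizontal distance between plug_interface and switch1 below 0.068 m and value of joint rocker1 below 0.07 rad) or (horizontal distance between plug_interface and switch2 below 0.068 m and value of joint rocker2 below 0.07 rad) or (horizontal distance between plug_interface and switch3 below 0.068 m and value of joint rocker3 below 0.07 rad) or (horizontal distance between plug_interface and switch4 below 0.068 m and value of joint rocker4 below 0.07 rad)) and ((horizontal distance between plug_lamp and switch1 below 0.068 m and value of joint rocker1 below 0.07 rad) or (horizontal distance between plug_lamp and switch2 below 0.068 m and value of joint rocker2 below 0.07 rad) or (horizontal distance between plug_lamp and switch3 below 0.068 m and value of joint rocker3 below 0.07 rad) or (horizontal distance between plug_lamp and switch4 below 0.068 m and value of joint rocker4 below 0.07 rad))), for 0.2 s.
2. then the audio interface's switch is off while the lamp's is still on (((horizontal distance between plug_speakers and switch1 below 0.068 m and value of joint rocker1 above 0.25 rad) or (horizontal distance between plug_speakers and switch2 below 0.068 m and value of joint rocker2 above 0.25 rad) or (horizontal distance between plug_speakers and switch3 below 0.068 m and value of joint rocker3 above 0.25 rad) or (horizontal distance between plug_speakers and switch4 below 0.068 m and value of joint rocker4 above 0.25 rad)) and ((horizontal distance between plug_interface and switch1 below 0.068 m and value of joint rocker1 above 0.25 rad) or (horizontal distance between plug_interface and switch2 below 0.068 m and value of joint rocker2 above 0.25 rad) or (horizontal distance between plug_interface and switch3 below 0.068 m and value of joint rocker3 above 0.25 rad) or (horizontal distance between plug_interface and switch4 below 0.068 m and value of joint rocker4 above 0.25 rad)) and ((horizontal distance between plug_lamp and switch1 below 0.068 m and value of joint rocker1 below 0.07 rad) or (horizontal distance between plug_lamp and switch2 below 0.068 m and value of joint rocker2 below 0.07 rad) or (horizontal distance between plug_lamp and switch3 below 0.068 m and value of joint rocker3 below 0.07 rad) or (horizontal distance between plug_lamp and switch4 below 0.068 m and value of joint rocker4 below 0.07 rad))), for 0.2 s.
3. then the desk lamp's switch is off (((horizontal distance between plug_speakers and switch1 below 0.068 m and value of joint rocker1 above 0.25 rad) or (horizontal distance between plug_speakers and switch2 below 0.068 m and value of joint rocker2 above 0.25 rad) or (horizontal distance between plug_speakers and switch3 below 0.068 m and value of joint rocker3 above 0.25 rad) or (horizontal distance between plug_speakers and switch4 below 0.068 m and value of joint rocker4 above 0.25 rad)) and ((horizontal distance between plug_interface and switch1 below 0.068 m and value of joint rocker1 above 0.25 rad) or (horizontal distance between plug_interface and switch2 below 0.068 m and value of joint rocker2 above 0.25 rad) or (horizontal distance between plug_interface and switch3 below 0.068 m and value of joint rocker3 above 0.25 rad) or (horizontal distance between plug_interface and switch4 below 0.068 m and value of joint rocker4 above 0.25 rad)) and ((horizontal distance between plug_lamp and switch1 below 0.068 m and value of joint rocker1 above 0.25 rad) or (horizontal distance between plug_lamp and switch2 below 0.068 m and value of joint rocker2 above 0.25 rad) or (horizontal distance between plug_lamp and switch3 below 0.068 m and value of joint rocker3 above 0.25 rad) or (horizontal distance between plug_lamp and switch4 below 0.068 m and value of joint rocker4 above 0.25 rad))), for 0.2 s.
At the end, for the whole second after the job is handed in: The rockers in front of the speakers', interface's and lamp's plugs are off (beyond 0.25 rad; level is 0.35), the computer's is on (below 0.07 rad), every plug is still seated (within 5 mm) and the loose things are where they were (within 15 mm) (all of step 3 and ((horizontal distance between plug_computer and switch1 below 0.068 m and value of joint rocker1 below 0.07 rad) or (horizontal distance between plug_computer and switch2 below 0.068 m and value of joint rocker2 below 0.07 rad) or (horizontal distance between plug_computer and switch3 below 0.068 m and value of joint rocker3 below 0.07 rad) or (horizontal distance between plug_computer and switch4 below 0.068 m and value of joint rocker4 below 0.07 rad)) and distance of each of plug_speakers, plug_interface, plug_lamp, plug_computer from where it was at the start of the episode below 0.005 m and distance of each of lens, earbud_case, drive, mouse, mug, spray, tape from where it was at the start of the episode below 0.015 m); the robot touches nothing.
It fails at once if the computer's switch is pressed (not ((horizontal distance between plug_computer and switch1 below 0.068 m and value of joint rocker1 below 0.12 rad) or (horizontal distance between plug_computer and switch2 below 0.068 m and value of joint rocker2 below 0.12 rad) or (horizontal distance between plug_computer and switch3 below 0.068 m and value of joint rocker3 below 0.12 rad) or (horizontal distance between plug_computer and switch4 below 0.068 m and value of joint rocker4 below 0.12 rad))).
It fails at once if the arm leans on the strip or its switches with more than 20 N (contact force between the arm and strip above 20 N).
It fails at once if a press with the fingers on the strip or its switches of more than 20 N (contact force between the fingers and strip above 20 N).
It fails at once if a plug is pulled up or knocked (5 mm) (distance of any of plug_speakers, plug_interface, plug_lamp, plug_computer from where it was at the start of the episode above 0.005 m).
It fails at once if another thing on the desk is moved or lifted (15 mm) (distance of any of lens, earbud_case, drive, mouse, mug, spray, tape from where it was at the start of the episode above 0.015 m).
It also fails if it takes over 42 s, if anything falls off the work surface, if the arm or the gripper's body presses on something with over 40 N, if the wrist force passes 120 N, or if a joint passes its speed limit or range.

### The arm

A 6-joint arm with a two-finger parallel gripper is mounted at the origin on the work surface. World frame = base frame: x ahead of the robot, y to its left, z up, the work surface at z = 0. Lengths are in m, angles in rad, forces in N, time in s.
With the tool pointing down it reaches from about 0.25 to 0.725 m from the base axis. Payload 4 kg.
Tool frame: the origin (TCP) lies midway between the tips of the shut fingers; the grasp point (between the pads) lies 19 mm behind it (env.grip_depth is the distance from the TCP to the grasp point, in m); z points along the fingers, y is the line along which they close (so a half turn about z gives the same grasp; the last joint's range is limited). The gripper opens to 85 mm and grips with 20 to 120 N. Pads are 22 mm wide; open, the fingers measure 114 mm over their backs; the gripper's body (76 mm by 85 mm) begins 54 mm behind the grasp point. The pads swing forward as they close: fully open they stand 13 mm farther back than shut.
Start: joints at [-1.342, 0.241, 0.005, 1.335, 0, 1.571], TCP at [0.113, -0.487, 0.231] pointing down, gripper open.
Joint ranges: [-2.72, 2.72], [-1.05, 1.87], [-1.09, 1.28], [-1.99, 2.15], [-1.42, 1.44], [-3.14, 3.14]. Speed limits (rad/s): [2.79, 2.79, 3.14, 3.14, 3.14, 3.14].

### API

Orientations are given as [roll, pitch, yaw] about the fixed x, y, z axes, in that order (R = Rz(yaw) Ry(pitch) Rx(roll)).
In Python, from station import env gives the robot as it stands.
- The arm moves only by the tool move_arm, never from a script. Its argument "rows" is text: rows parted by semicolons, each of 6 numbers parted by spaces: the shift along the tool's x, y, z normalised to -1 to 1, where 1 is 1 m, then the turn, a rotation vector about the tool's x, y, z normalised to -1 to 1, where 1 is 0.5 rad. In form: x y z rx ry rz; .... A call has 1 to 5 rows; each row is the pose to reach, as a shift and turn from the pose commanded when the call began, along the tool's axes at that moment; what a row does not reach only later rows make up. A row lasts 1/10 s, in which the tool goes at most 50 mm and 8.59 degrees, less where a joint would pass 70% of its speed; a pose out of reach is approached as far as the arm can. A call with a number of a shift or a turn outside -1 to 1 is refused whole. A call with a gripper value outside its range is refused whole. "claw" is the opening, from -1 (shut) to 1 (fully open), set as the call begins (left out, the last holds). The fingers move at their own pace and stop on an object; "squeeze" is the grip in N (left out, the last holds). Time passes only in rows, so rows that repeat a pose let the fingers close. It gives the time, the measured TCP pose, the force, the opening and the grip force at its end, in the units of the state.
- env.sense(): the state, without advancing time (a new reading comes with each control period).
- env.read_camera(name): name is "scene" or "top"; returns the picture (400x640x3 uint8, red, green, blue); there is no depth.
- env.calibration(name): a dict with "fx", "fy", "cx", "cy" (pixels), "D" ([k1, k2, p1, p2, k3] as OpenCV has them; the pictures are not rectified), "extrinsics" (4x4, takes a point from world to camera coordinates). Camera axes: x right, y up, looking along -z (the intrinsics and any distortion apply to the point x, -y, -z); pixel columns grow to the right and rows downward; lengths in m; the calibration is good to about 2 mm. A picture is of the moment at which its call begins. calibration takes no time and is no camera call.
- env.hand_in(): hands the job in; it is judged then, once.
The state is a dict: "time_s": time; "qpos": joint angles; "dq": joint speeds; "effort": joint torques, N m; "ee_pos": TCP position; "orientation": TCP orientation; "force": force on the tool from outside, world axes, zero at the start; "moment": the same for the moment, N m; "opening": finger opening in m; "finger_force": force on a finger pad.
Only numpy, scipy, OpenCV 4.12 (cv2) and the standard library are available. Lean on these libraries where they do the work, as an engineer would, in place of code of your own. Each camera call takes 0.05 s, during which the arm holds its last target. There are 200 camera calls.

## Working session

There is one attempt and no reset: what is moved stays moved. The work goes in short steps, Python scripts to look and compute and a tool call to move; the robot and the scene stay as the last step left them, time stands still between calls to the robot, and variables do not carry over. Pictures are saved under pics/ and viewed, at most 10 in all, crops included, and the job is handed in when it is done.

Besides the shell and the picture viewer there is one more tool, called after ">>>" as name(argument=value, ...), one argument or row to a line, values as JSON. move_arm: Moves the arm, as the interface text tells. Scaled input: -1 to 1 covers 1 m each way for a shift and 0.5 rad each way for a turn. Its arguments: {"type":"object","properties":{"rows":{"type":"string"},"claw":{"type":"number"},"squeeze":{"type":"number"}},"required":["rows"]}

```bash
mkdir -p pics; python3 - <<'E'
from station import env
import cv2
for n in ("scene","top"):
    im=env.read_camera(n); cv2.imwrite(f"pics/{n}0.png",im[:,:,::-1])
    c=env.calibration(n); print(n,c)
print(env.sense())
E
```

```text
scene {'fx': 432.8307319620406, 'fy': 432.8307319620406, 'cx': 331.04321932476046, 'cy': 205.94273445768678, 'D': array([0.0159695, 0.       , 0.       , 0.       , 0.       ]), 'extrinsics': array([[ 0.04676744,  0.99887684,  0.00760634, -0.00848348],
       [-0.64125117,  0.02418316,  0.76694988,  0.24008457],
       [ 0.76590453, -0.04074586,  0.64166193, -1.60309855],
       [ 0.        ,  0.        ,  0.        ,  1.        ]])}
top {'fx': 495.08852944913974, 'fy': 495.08852944913974, 'cx': 318.0285510512025, 'cy': 199.19426498568887, 'D': array([0.04587184, 0.        , 0.        , 0.        , 0.        ]), 'extrinsics': array([[ 2.91333709e-02, -9.99572607e-01,  2.41882183e-03,
        -1.37487115e-02],
       [ 9.96752985e-01,  2.92327434e-02,  7.50262154e-02,
        -4.71756700e-01],
       [-7.50648584e-02,  2.25201317e-04,  9.97178628e-01,
        -1.32140656e+00],
       [ 0.00000000e+00,  0.00000000e+00,  0.00000000e+00,
         1.00000000e+00]])}
{'time_s': 0.1, 'qpos': array([-1.34201135e+00,  2.41317913e-01,  3.82380038e-03,  1.33521102e+00,
       -4.70152605e-06,  1.57076726e+00]), 'dq': array([ 1.69381924e-04, -8.45129115e-04,  1.47154320e-03,  2.51286475e-04,
       -6.82496211e-05,  1.00521183e-03]), 'effort': array([ 2.07460333e-03, -3.73137617e+01,  2.53010559e+01,  1.08352932e-02,
        2.19903786e-04,  5.80766901e-07]), 'ee_pos': array([ 0.1132626 , -0.48639977,  0.23049843]), 'orientation': array([-3.13968385e+00,  4.64603168e-06,  2.28814057e-01]), 'force': array([-0.01545213,  0.37643482,  0.4915812 ]), 'moment': array([ 0.01413776, -0.02585906, -0.00169669]), 'finger_force': 0.0, 'opening': 0.08570041220016049}
```

View pics/top0.png

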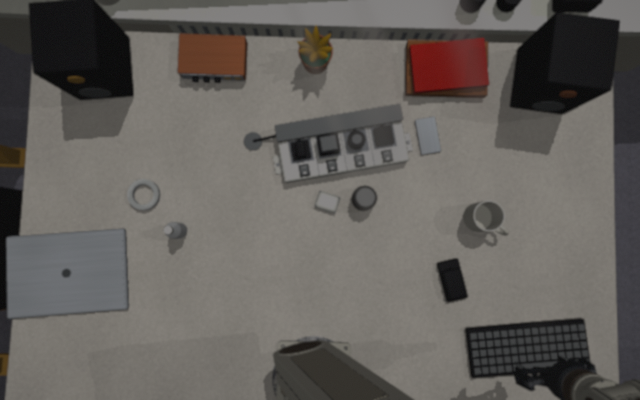

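View pics/scene0.png

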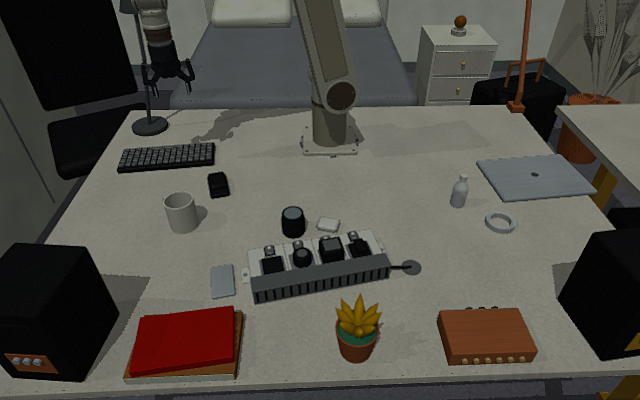

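The top view shows the strip at about (343,145), with its rockers on the robot side near (305,171), (332,166), (360,160) and (387,156). The lens at (364,198) and the case at (327,202) stand in front of it. I'll enlarge the strip next.

```bash
python3 - <<'E'
import cv2
t=cv2.imread("pics/top0.png")[95:215,265:415]
cv2.imwrite("pics/topc.png",cv2.convertScaleAbs(cv2.resize(t,None,fx=5,fy=5,interpolation=cv2.INTER_CUBIC)[:600,:750],alpha=1.4))
t=cv2.imread("pics/scene0.png")[200:310,235:395]
cv2.imwrite("pics/scenec.png",cv2.convertScaleAbs(cv2.resize(t,None,fx=5,fy=5,interpolation=cv2.INTER_CUBIC),alpha=1.6))
E
```

```text
(no output)
```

View pics/topc.png

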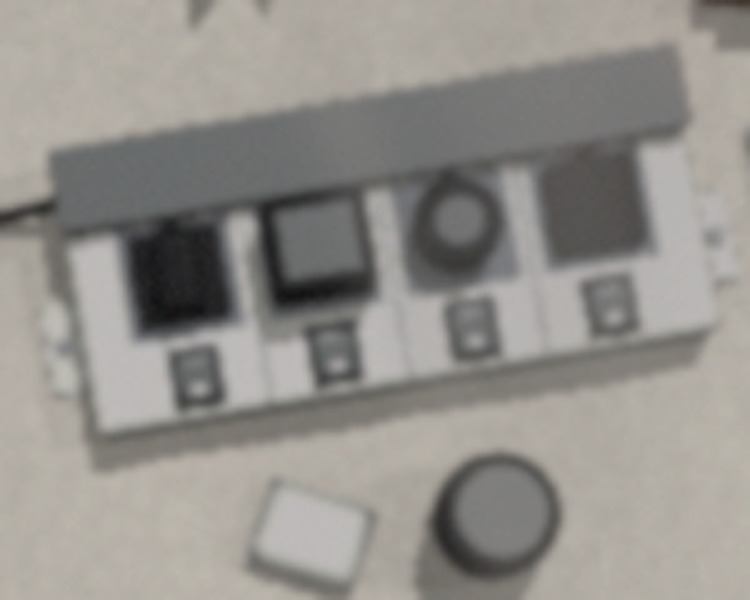

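View pics/scenec.png

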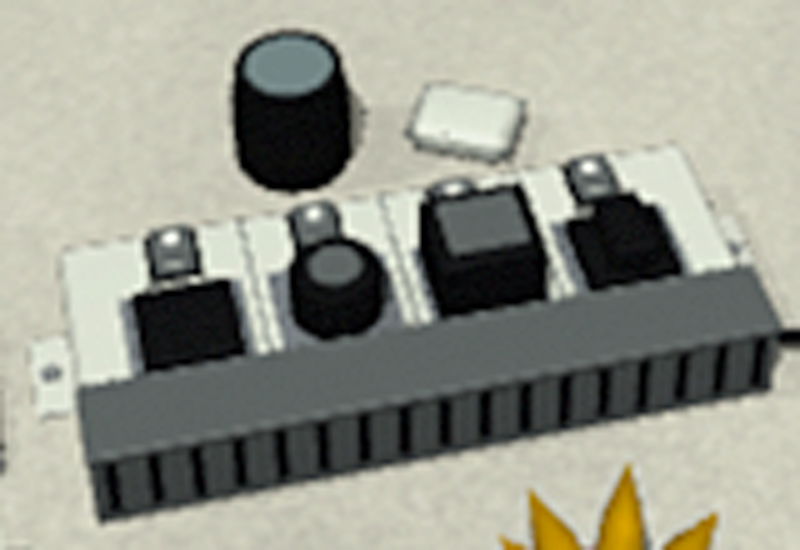

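In the close-ups, from left (+y) to right in the top view, the sockets are:

| Gang | Plug | Bezel in crop |
|---|---|---|
| 1 | computer (stepped) | (196,377) |
| 2 | speakers (block) | (334,355) |
| 3 | interface (round) | (472,329) |
| 4 | lamp (flat) | (610,305) |

The press order is therefore 2, 3, 4. Next I'll fit the strip pose from its corners.

```bash
cat > h.py <<'E'
from station import env
import numpy as np, cv2
from scipy.optimize import least_squares
from scipy.spatial.transform import Rotation as R
def proj(n,P):
    c=env.calibration(n); T=c["extrinsics"]; F=np.diag([1.,-1,-1])
    Q=(F@(T[:3,:3]@np.asarray(P).T+T[:3,3:4])).T
    K=np.array([[c["fx"],0,c["cx"]],[0,c["fy"],c["cy"]],[0,0,1]])
    return cv2.projectPoints(Q,np.zeros(3),np.zeros(3),K,c["D"])[0][:,0]
def w(p,P):
    P=np.asarray(P,float); c,s=np.cos(p[2]),np.sin(p[2])
    return np.c_[c*P[:,0]-s*P[:,1]+p[0],s*P[:,0]+c*P[:,1]+p[1],P[:,2]]
E
python3 - <<'E'
from h import *
m=1e-3
pts={"top":([(-55,170,38),(-55,-170,38),(99,170,52),(99,-170,52)]+[(-33,y,40) for y in(112.5,37.5,-37.5,-112.5)],
 [(100,432),(712,330),(50,150),(676,45),(196,377),(334,355),(472,329),(610,305)],(265,95)),
"scene":([(-55,-170,38),(-55,170,38),(99,-170,52),(99,170,52)],[(62,252),(685,146),(98,462),(778,330)],(235,200))}
def res(p,ns): 
    return np.concatenate([(proj(n,w(p,np.array(pts[n][0])*m))-((np.array(pts[n][1])+.5)/5-.5+pts[n][2])).ravel() for n in ns])
for ns in(["top"],["scene"],["top","scene"]):
    r=least_squares(res,[.6,0,.1],args=(ns,)); print(ns,r.x.round(4),r.fun.reshape(-1,2).round(1).tolist())
p=r.x
for y in(37.5,-37.5,-112.5): print(w(p,np.array([[-48,y,43]])*m).round(4))
E
```

```text
['top'] [ 0.602  -0.063   0.1962] [[-0.9, 0.6], [2.1, -0.0], [-0.6, -0.4], [-0.0, -0.3], [-0.2, -0.1], [-0.1, -0.4], [-0.1, 0.2], [-0.1, 0.4]]
['scene'] [ 0.6067 -0.0601  0.2053] [[-0.4, -0.2], [-0.0, -0.7], [-1.3, 0.3], [1.8, -0.2]]
['top', 'scene'] [ 0.6031 -0.0619  0.2002] [[-1.2, 0.4], [1.7, -0.7], [-1.1, -0.5], [-0.6, -1.0], [-0.5, -0.4], [-0.5, -0.8], [-0.5, -0.3], [-0.4, -0.2], [-0.9, -1.4], [-0.6, -1.3], [-2.3, -1.2], [0.8, -0.9]]
[[ 0.5486 -0.0347  0.043 ]]
[[ 0.5635 -0.1082  0.043 ]]
[[ 0.5784 -0.1817  0.043 ]]
```

>>> move_arm(
  rows="0.035 -0.023 0 0 0 0; 0.07 -0.045 0 0 0 0; 0.105 -0.068 0 0 0 0; 0.14 -0.091 0 0 0 0; 0.175 -0.114 0 0 0 0",
  claw=-1,
)

```text
time_s: 0.6
ee_pos: [0.2586, -0.3347, 0.2309]
orientation: [-3.141, 0.0, 0.228]
force: [0.5, 0.1, -0.2]
opening: 0.0124
finger_force: 0.0
```

>>> move_arm(
  rows="0.035 -0.023 0 0 0 0; 0.07 -0.045 0 0 0 0; 0.105 -0.068 0 0 0 0; 0.14 -0.091 0 0 0 0; 0.175 -0.114 0 0 0 0",
)

```text
time_s: 1.1
ee_pos: [0.4033, -0.184, 0.2311]
orientation: [-3.141, 0.0, 0.229]
force: [1.1, 0.1, 0.7]
opening: -0.0005
finger_force: 0.0
```

>>> move_arm(
  rows="0.035 -0.023 0 0 0 0; 0.07 -0.045 0 0 0 0; 0.105 -0.068 0 0 0 0; 0.13 -0.084 0 0 0 0; 0.13 -0.084 0 0 0 0",
)

```text
time_s: 1.6
ee_pos: [0.5121, -0.0715, 0.2303]
orientation: [-3.141, 0.0, 0.234]
force: [-0.2, 0.2, -0.1]
opening: -0.0
finger_force: 0.0
```

>>> move_arm(
  rows="0.03 -0.018 0.03 0 0 0; 0.0445 -0.028 0.07 0 0 0; 0.0445 -0.028 0.11 0 0 0; 0.0445 -0.028 0.15 0 0 0; 0.0445 -0.028 0.155 0 0 0",
)

```text
time_s: 2.1
ee_pos: [0.5417, -0.0371, 0.0709]
orientation: [-3.138, 0.012, 0.228]
force: [-1.9, -0.2, 1.0]
opening: 0.0002
finger_force: 0.0
```

```bash
python3 - <<'E'
from h import *
T,S=[env.read_camera(n)[:,:,::-1] for n in("top","scene")]
s=env.sense(); print(s["ee_pos"],s["force"]); e=s["ee_pos"][None]
print(proj("top",e),proj("scene",e))
f=lambda i,x,y,w_,h:cv2.convertScaleAbs(cv2.resize(i[y:y+h,x:x+w_],None,fx=5,fy=5,interpolation=cv2.INTER_CUBIC),alpha=1.7)
a=f(T,265,125,150,60);b=f(S,240,190,150,60)
cv2.imwrite("pics/c1.png",np.vstack([a,b]))
E
```

```text
[ 0.54558221 -0.03738147  0.07546039] [ 0.47011836 -0.60668402  0.99842405]
[[333.29989513 169.71541558]] [[323.51950804 226.07369053]]
```

View pics/c1.png

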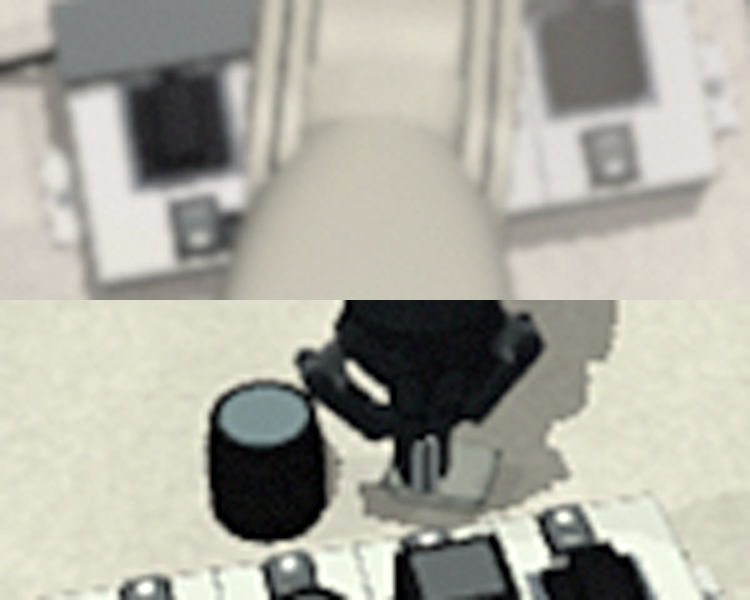

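The lower (scene) half shows the shut fingertips at about (325,228) px, just in front of and above rocker 2, which is at (326,237). That agrees with the projected TCP. I'll shift slightly, then lower slowly.

>>> move_arm(
  rows="0.0044 -0.0014 0.006 0 0 0; 0.0044 -0.0014 0.012 0 0 0; 0.0044 -0.0014 0.017 0 0 0; 0.0044 -0.0014 0.021 0 0 0; 0.0044 -0.0014 0.022 0 0 0",
)

```text
time_s: 2.7
ee_pos: [0.5508, -0.0345, 0.0541]
orientation: [-3.141, 0.0, 0.229]
force: [0.6, 0.3, 0.2]
opening: -0.0002
finger_force: 0.0
```

>>> move_arm(
  rows="0 0 0.0005 0 0 0; 0 0 0.001 0 0 0; 0 0 0.002 0 0 0; 0 0 0.003 0 0 0; 0 0 0.004 0 0 0",
)

```text
time_s: 3.2
ee_pos: [0.5511, -0.0345, 0.0503]
orientation: [-3.142, -0.0, 0.229]
force: [0.2, 0.9, -0.3]
opening: -0.0001
finger_force: 0.0
```

>>> move_arm(
  rows="-0.001 0 0.0005 0 0 0; -0.0015 0 0.001 0 0 0; -0.0015 0 0.002 0 0 0; -0.0015 0 0.003 0 0 0; -0.0015 0 0.0035 0 0 0",
)

```text
time_s: 3.7
ee_pos: [0.5494, -0.0349, 0.047]
orientation: [3.142, 0.0, 0.229]
force: [-0.6, -0.3, 3.1]
opening: 0.0004
finger_force: 1.6
```

>>> move_arm(
  rows="0 0 0.0005 0 0 0; 0 0 0.001 0 0 0; 0 0 0.0015 0 0 0; 0 0 0.002 0 0 0; 0 0 0.002 0 0 0",
)

```text
time_s: 4.2
ee_pos: [0.5496, -0.0349, 0.0447]
orientation: [-3.142, 0.0, 0.229]
force: [-1.2, -0.7, 1.9]
opening: 0.0
finger_force: 1.1
```

Contact came at about 48 mm with about 3 N, as expected. I'll keep lowering.

>>> move_arm(
  rows="0 0 0.0005 0 0 0; 0 0 0.001 0 0 0; 0 0 0.0015 0 0 0; 0 0 0.0018 0 0 0; 0 0 0.0018 0 0 0",
)

```text
time_s: 4.7
ee_pos: [0.5496, -0.0349, 0.0432]
orientation: [3.142, -0.0, 0.229]
force: [-3.6, -0.7, 5.0]
opening: -0.0001
finger_force: 2.1
```

>>> move_arm(
  rows="0 0 0.0003 0 0 0; 0 0 0.0006 0 0 0; 0 0 0.0009 0 0 0; 0 0 0.0009 0 0 0; 0 0 0.0009 0 0 0",
)

```text
time_s: 5.2
ee_pos: [0.5497, -0.0349, 0.0427]
orientation: [3.141, -0.0, 0.229]
force: [-3.4, -0.8, 6.9]
opening: 0.0002
finger_force: 3.4
```

>>> move_arm(
  rows="0 0 -0.01 0 0 0; 0 0 -0.018 0 0 0; -0.001 0.03 -0.018 0 0 0; -0.002 0.06 -0.018 0 0 0; -0.0022 0.075 -0.018 0 0 0",
)

```text
time_s: 5.7
ee_pos: [0.5657, -0.1103, 0.0609]
orientation: [3.14, -0.002, 0.227]
force: [-0.1, 0.5, -0.0]
opening: -0.0
finger_force: 0.0
```

>>> move_arm(
  rows="0 0 0 0 0 0; 0 0 0.002 0 0 0; 0 0 0.005 0 0 0; 0 0 0.008 0 0 0; 0 0 0.0095 0 0 0",
)

```text
time_s: 6.2
ee_pos: [0.564, -0.1075, 0.05]
orientation: [-3.141, 0.001, 0.23]
force: [0.3, 0.4, 0.0]
opening: -0.0003
finger_force: 0.0
```

>>> move_arm(
  rows="0 0 0.001 0 0 0; 0 0 0.002 0 0 0; 0 0 0.003 0 0 0; 0 0 0.004 0 0 0; 0 0 0.005 0 0 0",
)

```text
time_s: 6.7
ee_pos: [0.564, -0.1083, 0.0458]
orientation: [-3.141, 0.001, 0.229]
force: [-2.1, 0.4, 3.1]
opening: -0.0
finger_force: 1.5
```

>>> move_arm(
  rows="0 0 0.0005 0 0 0; 0 0 0.001 0 0 0; 0 0 0.0015 0 0 0; 0 0 0.0018 0 0 0; 0 0 0.0018 0 0 0",
)

```text
time_s: 7.2
ee_pos: [0.5645, -0.1085, 0.0437]
orientation: [3.141, 0.0, 0.229]
force: [-1.8, 0.0, 2.2]
opening: 0.0003
finger_force: 0.9
```

>>> move_arm(
  rows="0 0 0.0004 0 0 0; 0 0 0.0008 0 0 0; 0 0 0.0012 0 0 0; 0 0 0.0015 0 0 0; 0 0 0.0015 0 0 0",
)

```text
time_s: 7.7
ee_pos: [0.5646, -0.1085, 0.0428]
orientation: [3.141, -0.0, 0.229]
force: [-3.1, 0.2, 6.2]
opening: -0.0002
finger_force: 3.0
```

>>> move_arm(
  rows="0 0 -0.01 0 0 0; 0 0 -0.018 0 0 0; -0.001 0.03 -0.018 0 0 0; -0.002 0.06 -0.018 0 0 0; -0.0022 0.075 -0.018 0 0 0",
)

```text
time_s: 8.2
ee_pos: [0.5806, -0.184, 0.0611]
orientation: [3.14, -0.002, 0.227]
force: [-0.1, 0.7, 0.1]
opening: -0.0002
finger_force: 0.0
```

>>> move_arm(
  rows="0 0 0 0 0 0; 0 0 0.002 0 0 0; 0 0 0.005 0 0 0; 0 0 0.008 0 0 0; 0 0 0.0095 0 0 0",
)

```text
time_s: 8.7
ee_pos: [0.5789, -0.1809, 0.0502]
orientation: [-3.141, 0.001, 0.23]
force: [0.3, 0.4, -0.1]
opening: 0.0003
finger_force: 0.0
```

>>> move_arm(
  rows="0 0 0.001 0 0 0; 0 0 0.002 0 0 0; 0 0 0.003 0 0 0; 0 0 0.004 0 0 0; 0 0 0.005 0 0 0",
)

```text
time_s: 9.2
ee_pos: [0.579, -0.1819, 0.0461]
orientation: [-3.141, 0.001, 0.229]
force: [-2.0, 0.4, 3.3]
opening: 0.0001
finger_force: 1.6
```

>>> move_arm(
  rows="0 0 0.0005 0 0 0; 0 0 0.001 0 0 0; 0 0 0.0015 0 0 0; 0 0 0.0018 0 0 0; 0 0 0.0018 0 0 0",
)

```text
time_s: 9.7
ee_pos: [0.5793, -0.182, 0.0439]
orientation: [3.141, 0.0, 0.229]
force: [-2.3, -1.2, 1.7]
opening: -0.0002
finger_force: 1.0
```

>>> move_arm(
  rows="0 0 0.0004 0 0 0; 0 0 0.0008 0 0 0; 0 0 0.0012 0 0 0; 0 0 0.0017 0 0 0; 0 0 0.0017 0 0 0",
)

```text
time_s: 10.2
ee_pos: [0.5794, -0.1821, 0.0428]
orientation: [3.141, -0.0, 0.229]
force: [-3.0, -0.1, 6.1]
opening: -0.0001
finger_force: 3.0
```

>>> move_arm(
  rows="0 0 -0.01 0 0 0; 0 0 -0.03 0 0 0; 0 0 -0.07 0 0 0; 0 0 -0.11 0 0 0; 0 0 -0.15 0 0 0",
)

```text
time_s: 10.7
ee_pos: [0.5797, -0.1817, 0.194]
orientation: [-3.141, -0.001, 0.229]
force: [1.3, 0.6, -0.1]
opening: 0.0001
finger_force: 0.0
```

>>> move_arm(
  rows="-0.03 0 -0.02 0 0 0; -0.07 0 -0.02 0 0 0; -0.11 0.02 -0.02 0 0 0; -0.15 0.06 -0.02 0 0 0; -0.18 0.1 -0.02 0 0 0",
)

```text
time_s: 11.2
ee_pos: [0.4287, -0.3147, 0.2134]
orientation: [3.14, -0.002, 0.231]
force: [0.7, -0.2, -0.2]
opening: 0.0001
finger_force: 0.0
```

>>> move_arm(
  rows="-0.03 0.02 0 0 0 0; -0.06 0.05 0 0 0 0; -0.08 0.08 0 0 0 0; -0.08 0.1 0 0 0 0; -0.08 0.1 0 0 0 0",
)

```text
time_s: 11.7
ee_pos: [0.3743, -0.4325, 0.2123]
orientation: [3.14, -0.001, 0.226]
force: [0.5, -0.2, 0.5]
opening: 0.0001
finger_force: 0.0
```

```bash
python3 - <<'E'
from h import *
T,S=[env.read_camera(n)[:,:,::-1] for n in("top","scene")]
print(env.sense()["time_s"],env.sense()["force"])
f=lambda i,x,y,w_,h:cv2.convertScaleAbs(cv2.resize(i[y:y+h,x:x+w_],None,fx=5,fy=5,interpolation=cv2.INTER_CUBIC),alpha=1.6)
cv2.imwrite("pics/c2.png",np.vstack([f(T,265,130,150,60),f(S,240,215,150,60)]))
E
```

```text
11.8 [ 0.32676308 -0.66401207  0.01433868]
```

View pics/c2.png

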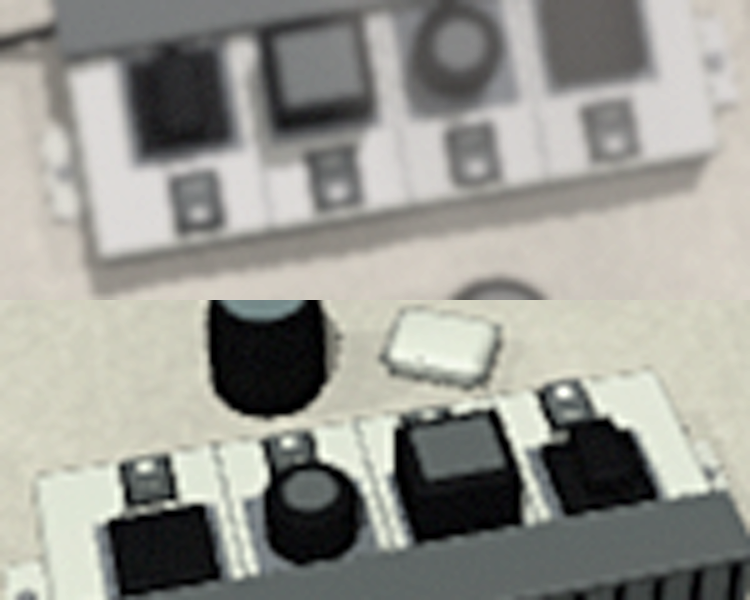

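The crop shows every plug, the lens and the case still in place. In the scene half, rockers 3 and 4, at about (290,445) and (148,468), look flatter than the computer's untouched rocker at (563,395). Rocker 2 is mostly hidden by its plug. All three presses stopped at a ridge height of 43 mm with 6–7 N, so I'm handing in.

```bash
python3 -c "
from station import env
print(env.hand_in())"
```

```text
the job is handed in; nothing more can be done
None
```

I pressed the speakers, audio interface and desk lamp switches to their level stops in that order at about 6–7 N, did not touch the computer's switch, and handed the job in at about 12 s; no verdict was returned.

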